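Flip the jig guard open and clear the jammed spacer

ROBOT

A 6-joint arm with a two-finger parallel gripper is mounted at the origin on the work surface. World frame = base frame: x ahead of the robot, y to its left, z up, the work surface at z = 0. Lengths are in m, angles in rad, forces in N, time in s.
With the tool pointing down it reaches from about 0.275 to 0.975 m from the base axis. Payload 8.4 kg.
Tool frame: the origin (TCP) lies on the centre line of the jaws, within the pads' length; the fingertips stand 17 mm ahead of it and the grasp point (between the pads) lies 2 mm behind it (robot.finger_overhang is the distance from the TCP to the fingertips, in m); x points along the fingers, z is the direction in which the jaws open and shut, and the axes are right-handed (so a half turn about x gives the same grasp; the last joint's range is limited). The gripper opens to 92 mm and grips with 3 to 60 N. Pads are 20 mm wide; open, the fingers measure 128 mm over their backs; the gripper's body (75 mm by 189 mm) begins 69 mm behind the grasp point.
Start: joints at [-1.223, 0.353, 1.633, -0, 1.155, -0.002], TCP at [0.214, -0.587, 0.232] pointing down, gripper open.
Joint ranges: [-2.63, 2.63], [-0.92, 2.1], [0.06, 2.66], [-1.3, 4.44], [0, 2.69], [-3.02, 3.02]. Speed limits (rad/s): [2.22, 2.22, 2.79, 3.14, 3.14, 3.14].

INTERFACE

Orientations are given as a rotation vector (axis times angle).
In Python, from station import robot, cams gives the robot as it stands. The module is installed in compiled form; this text tells all that it offers. Calls block until the motion is done:
- robot.move_ptp(position, orientation): joint-space move of the TCP to a pose.
- robot.movel(position, frame=None, vel=0.15, guard=None): straight line of the TCP; frame=None keeps the orientation; vel is the mean speed in m/s. With guard (N) it stops when the force on the tool has changed by that much, and returns True; else False.
- robot.goto_joints(angles): joint-space move.
- robot.grip(opening, squeeze=None): finger opening in m; squeeze is the grip in N (None keeps the last); returns when the fingers have stopped.
- robot.wait(seconds).
- robot.solve_ik(position, orientation): joint angles nearest the present ones, or None.
- robot.observe(): the state.
- cams.get_image(name): name is "scene" or "top" or "wrist"; returns a dict with "pixels" (420x560x3 uint8, red, green, blue), "K" (3x3 intrinsics, pixels), "rvec" (rotation vector, rad) and "tvec" (3), from world to camera coordinates, as OpenCV has them; the wrist camera has in their place "hand_eye" (4x4, takes a point from camera to tool coordinates, whose origin is the TCP and whose axes are the tool frame's). Camera axes: x right, y down, z forward; pixel columns grow to the right and rows downward; lengths in m; the calibration is good to about 2 mm. A picture is of the moment at which its call begins: read the wrist's pose just before it. There is no depth.
A pose or a line that the arm cannot do raises robot.PlanningError and nothing moves.
- robot.hand_in(): hands the job in, once; it reports no verdict.
The state is a dict: "t": time; "q": joint angles; "qd": joint speeds; "joint_torque": joint torques, N m; "tcp_pos": TCP position; "ee_rot": TCP orientation; "wrist_force": force on the tool from outside, world axes, zero at the start; "wrist_torque": the same for the moment, N m; "grip_width": finger opening in m.
Only numpy, scipy, OpenCV 4.12 (cv2) and the standard library are available. Lean on these libraries where they do the work, as an engineer would, in place of code of your own. Each camera call takes 0.05 s, during which the arm holds its last target.

TASK

Swing the clear guard of the clamping jig up by its red bar, past its balance point, so that it stays open on its own. Then pull the orange spacer straight up out of the jig's slot by its exposed top edge, lower it into the blue tray and let go only once it is down on the tray's floor. Leave the guard open and do not disturb anything else on the bench.

Things in the scene. Friction and masses are not known exactly. Their poses are not given: they have to be found in the camera images.
- jig: Clamping jig bolted to the bench: grey plate 220 (x) x 200 (y) x 12 mm carrying two dark steel jaws, together 108 (x) x 96 (y) mm, centred at x -10, y 0, flat tops 57 mm above the bench. Origin: centre of the plate's underside; x points from its front (robot side) to its hinge side, y to its left, z up.
- slot (a point): Centre of the mouth of the slot between the jaws, level with their tops (jig frame x -10, y 0, z 57 mm). The slot runs along the jig's x, 92 mm long, 12.5 mm wide, closed at both ends; its floor is 12 mm above the bench.
- hinge (a point): Middle of the guard's hinge axis, along the jig's y (jig frame x 80, y 0, z 50 mm). Shut, the guard is a clear hood with yellow edges, 170 mm wide (y), reaching from 5 to 155 mm in front of the hinge, top 152 mm and lower edge 15 mm above the bench. Fully open, all of the hood lies behind or less than 35 mm in front of the hinge.
- guard (a joint): Guard angle about its hinge: 0 = shut (start), grows as the front swings up and over the hinge; stop at 1.8 rad. No latch or spring, about 0.4 kg, lightly damped. It balances at about 1.0 rad: short of that it falls shut, beyond it falls open to the stop and stays. Pushing the red bar level from the robot's side takes about 3 N at first.
- bar_left (a point): Point on the axis of the red bar, 120 mm to the jig's left (+y) of its middle, outside the hood; moves with the guard. The bar is round, 12 mm thick, along y on top of the hood; shut, 130 mm in front of and 140 mm above the hinge axis (190 mm above the bench), turning radius 191 mm. It is free for 67 mm past the hood on each side, then a cap 18 mm thick, 12 mm long.
- bar_right (a point): The same on the right (-y) side.
- spacer: Bright orange painted metal flat block 60 (x) x 10 (y) x 67 (z) mm, about 0.2 kg, standing in the slot on its floor, long side along the slot and up to 12 mm off the slot's middle; the top 22 mm stand out above the jaws. Origin at the centre of its underside; z towards its top edge.
- blue_tray: Loose blue open tray 170 (x) x 130 (y) x 35 mm high, walls and floor 4 mm, 0.7 kg, empty; origin at the centre of its underside. It stands to the left or the right of the jig.
- grey_tray: Bystander: grey tray of the same size with nuts in it, on the jig's other side. Leave alone. Origin at the centre of its underside.
- spray_can: Bystander: bare metal spray can, 56 mm across, 170 mm tall. Origin under its centre.
- jar: Bystander: amber jar, 68 mm across, 90 mm tall. Origin under its centre.
- hammer: Bystander: hammer lying on the bench, 260 mm long.
- wrench: Bystander: wrench lying on the bench, 190 mm long.
- screwdriver: Bystander: green screwdriver lying on the bench, 200 mm long.
- tape: Bystander: paper-coloured roll lying flat, 90 mm across, 24 mm high. Origin under its centre.

How it is judged:
On the way, in this order (a step that is already met when the one before it is completed fails the run):
1. the guard is swung fully open and rests there (value of joint guard above 1.65 rad and velocity of joint guard below 0.2 rad/s), for 0.2 s.
2. the spacer is lifted out of the slot, held in the fingers (contact force between the fingers and spacer above 0.3 N and z of spacer in the frame of jig above 0.06 m), for 0.1 s.
3. the spacer is lowered to within 15 mm of the blue tray's floor while still held (x of spacer in the frame of blue_tray between -0.078 and 0.078 m and y of spacer in the frame of blue_tray between -0.058 and 0.058 m and contact force between the fingers and spacer above 0.3 N and z of spacer in the frame of blue_tray below 0.019 m), for 0.1 s.
At the end, for the whole second after the job is handed in: The guard stands open beyond 1.65 rad by itself; the spacer lies or stands at rest inside the blue tray (its underside's centre within the walls and under 45 mm above the bench), released; the tray sits flat on the bench (x of spacer in the frame of blue_tray between -0.078 and 0.078 m and y of spacer in the frame of blue_tray between -0.058 and 0.058 m and z of spacer in the frame of blue_tray below 0.045 m and linear speed of spacer below 0.02 m/s and contact force between the fingers and spacer below 0.1 N and angle between blue_tray's own z axis and vertical below 0.05 rad and value of joint guard above 1.65 rad); the robot touches nothing.
It fails at once if the blue tray is shifted more than 40 mm (distance of blue_tray from where it was at the start of the episode above 0.04 m).
It fails at once if another thing on the bench is shifted more than 25 mm (distance of any of grey_tray, spray_can, jar, hammer, wrench, screwdriver, tape from where it was at the start of the episode above 0.025 m).
It also fails if it takes over 61 s, if anything falls off the work surface, if the arm or the gripper's body presses on something with over 40 N, if the wrist force passes 120 N, or if a joint passes its speed limit or range.

## Working session

There is one attempt and no reset: what is moved stays moved. The work goes in short steps, each a Python script; the robot and the scene stay as the last script left them, time stands still between calls to the robot, and variables do not carry over. Pictures are saved under pics/ and viewed, and the job is handed in when it is done.

```bash
mkdir -p pics; ls; python3 - <<'E'
from station import robot, cams
import cv2
o=robot.observe(); print(o['t'],o['tcp_pos'],o['ee_rot'],o['grip_width'],robot.finger_overhang)
for n in ("scene","top"):
    im=cams.get_image(n); cv2.imwrite(f"pics/{n}0.png",im["pixels"][:,:,::-1])
    import numpy as np
    np.savez(f"{n}0.npz",**im)
    print(n,im["K"],im["rvec"],im["tvec"])
E
```

```text
pics
0.0 [ 0.21406085 -0.5867116   0.23088933] [ 0.94849683  1.35580435 -0.94723981] 0.09144907733661903 0.017
scene [[449.33406325   0.         281.22566351]
 [  0.         449.33406325 207.68940281]
 [  0.           0.           1.        ]] [ 1.20791402  2.22658252 -1.02182563] [ 0.27818029 -0.18907683  1.89329571]
top [[399.57521518   0.         280.28679119]
 [  0.         399.57521518 213.16154246]
 [  0.           0.           1.        ]] [ 2.20324946 -2.21202301  0.06504035] [-0.01069803  0.51839119  1.25022565]
```

View pics/scene0.png

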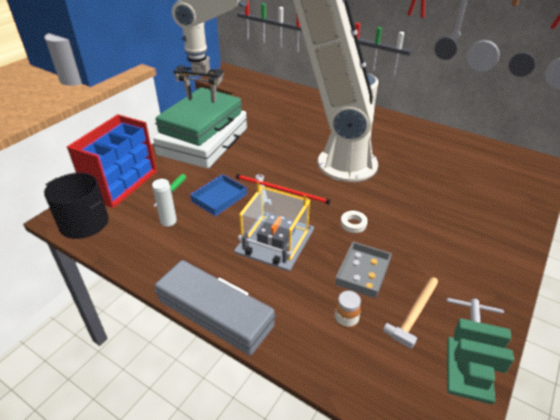

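View pics/top0.png

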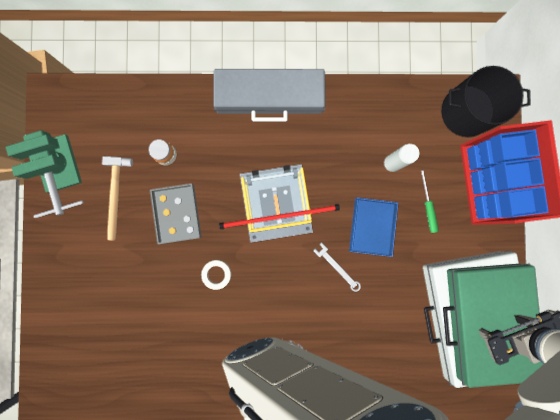

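The top view has image up = +x and left = +y. The guard's red bar runs from (221,226) to (337,207), the orange spacer is near (276,203), and the blue tray is at (374,227) on the jig's right. The wrench lies in front at (337,268) and the spray can is behind the tray at (402,158).

```bash
cat > h.py <<'E'
import numpy as np, cv2
from scipy.spatial.transform import Rotation as R
def cast(im,uv,z):
    uv=np.atleast_2d(np.float64(uv)); Rm=cv2.Rodrigues(im["rvec"])[0]; t=np.array(im["tvec"]).ravel()
    p=cv2.undistortPoints(uv.reshape(-1,1,2),im["K"],None).reshape(-1,2)
    d=np.c_[p,np.ones(len(p))]@Rm; c=-Rm.T@t
    return c+d*((z-c[2])/d[:,2])[:,None]
def proj(im,P):
    return cv2.projectPoints(np.float64(P).reshape(-1,1,3),np.float64(im["rvec"]),np.float64(im["tvec"]),im["K"],None)[0].reshape(-1,2)
def hsv(im): return cv2.cvtColor(im["pixels"],cv2.COLOR_RGB2HSV)
def wristpose(im,o):
    T=np.eye(4);T[:3,:3]=R.from_rotvec(o["ee_rot"]).as_matrix();T[:3,3]=o["tcp_pos"]
    C=np.linalg.inv(T@im["hand_eye"]); im["rvec"]=cv2.Rodrigues(C[:3,:3])[0].ravel(); im["tvec"]=C[:3,3]; return im
E
python3 - <<'E'
from h import *
for n in ("top","scene"):
    im=dict(np.load(n+"0.npz")); H=hsv(im)
    red=((H[...,0]<5)|(H[...,0]>174))&(H[...,1]>170)&(H[...,2]>90)
    box=(slice(190,240),slice(210,350)) if n=="top" else (slice(170,210),slice(225,335))
    m=np.zeros_like(red); m[box]=red[box]
    v,u=np.nonzero(m); pts=np.c_[u,v].astype(np.float32)
    r=cv2.minAreaRect(pts); b=cv2.boxPoints(r)
    print(n,len(u),r)
    c=np.array(r[0]); 
    vx,vy,x0,y0=cv2.fitLine(pts,cv2.DIST_HUBER,0,.01,.01).ravel()
    s=(pts-[x0,y0])@[vx,vy]; e=np.array([[x0+vx*s.min(),y0+vy*s.min()],[x0+vx*s.max(),y0+vy*s.max()]])
    P=cast(im,e,.190); print("bar ends",e.round(1).tolist(),P.round(4).tolist(),"len",np.linalg.norm(P[0]-P[1]),"mid",P.mean(0),"yaw",np.degrees(np.arctan2(*(P[0]-P[1])[:2])))
    org=(H[...,0]>5)&(H[...,0]<14)&(H[...,1]>150)&(H[...,2]>120)
    box=(slice(180,222),slice(255,300)) if n=="top" else (slice(205,245),slice(260,295))
    m=np.zeros_like(org); m[box]=org[box]; v,u=np.nonzero(m); print("org",len(u),cv2.minAreaRect(np.c_[u,v].astype(np.float32)), cast(im,[u.mean(),v.mean()],.079))
    bl=(H[...,0]>100)&(H[...,0]<118)&(H[...,1]>130)&(H[...,2]>60)
    box=(slice(190,265),slice(340,408)) if n=="top" else (slice(170,220),slice(185,250))
    m=np.zeros_like(bl); m[box]=bl[box]; v,u=np.nonzero(m); r=cv2.minAreaRect(np.c_[u,v].astype(np.float32)); b=cv2.boxPoints(r)
    P=cast(im,b,.035); print("tray",len(u),P.round(4).tolist(),P.mean(0),np.linalg.norm(np.diff(P,axis=0),axis=1))
im=dict(np.load("top0.npz"))
c=im["pixels"][150:270,200:420,::-1]; cv2.imwrite("pics/topzoom.png",cv2.resize(c,None,fx=3.6,fy=3.6,interpolation=cv2.INTER_CUBIC))
E
```

```text
top 416 ((278.55462646484375, 216.34356689453125), (4.578782081604004, 112.76371765136719), 80.96051788330078)
bar ends [[222.89999389648438, 225.10000610351562], [334.20001220703125, 207.3000030517578]] [[0.4789, 0.1453, 0.19], [0.526, -0.1564, 0.19]] len 0.30539023663221304 mid [ 0.50244024 -0.00556697  0.19      ] yaw -8.87077592473403
org 0 ((0.0, 0.0), (0.0, 0.0), 0.0) [[nan nan nan]]
tray 2312 [[0.3984, -0.2247, 0.035], [0.5658, -0.2453, 0.035], [0.5505, -0.3789, 0.035], [0.383, -0.3574, 0.035]] [ 0.47439734 -0.30158585  0.035     ] [0.16867667 0.13446857 0.16889021]
scene 296 ((282.0638122558594, 188.27093505859375), (89.5543212890625, 4.0728678703308105), 15.561511039733887)
bar ends [[239.0, 176.1999969482422], [325.29998779296875, 200.10000610351562]] [[0.5273, -0.1602, 0.19], [0.4793, 0.1403, 0.19]] len 0.30425883432828044 mid [ 0.50331703 -0.00994431  0.19      ] yaw 170.9122827443649
org 27 ((274.5, 228.5), (7.0, 5.0), 90.0) [[0.5772116  0.01256858 0.079     ]]
tray 1223 [[0.5622, -0.3744, 0.035], [0.3337, -0.3542, 0.035], [0.4269, -0.2041, 0.035], [0.6343, -0.2339, 0.035]] [ 0.48927709 -0.291667    0.035     ] [0.22932304 0.17660112 0.20959342]<stdin>:16: RuntimeWarning: Mean of empty slice.
  ret = ret.dtype.type(ret / rcount)
```

View pics/topzoom.png

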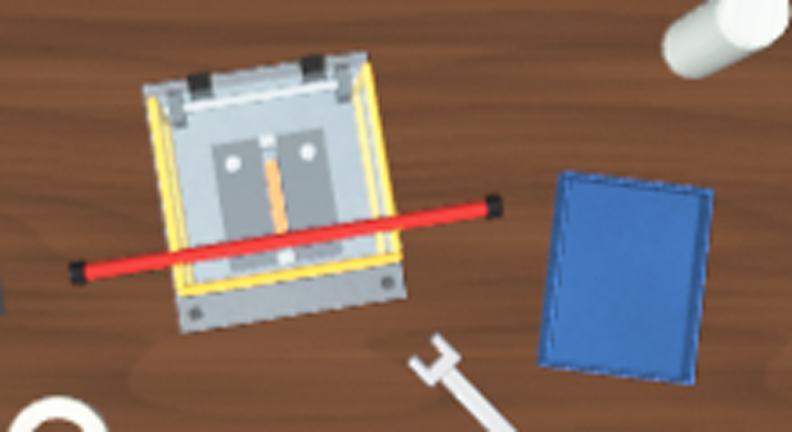

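```bash
cat >> h.py <<'E'
psi=np.radians(8.95); XJ=np.array([np.cos(psi),np.sin(psi),0]); YJ=np.array([-np.sin(psi),np.cos(psi),0]); Z=np.array([0,0,1.])
BAR=np.array([.503,-.0075,.190])
def ori(zdir):  # tool down, jaws opening along zdir
    x=-Z; z=np.array([*zdir[:2],0]); z/=np.linalg.norm(z); y=np.cross(z,x)
    return R.from_matrix(np.c_[x,y,z]).as_rotvec()
E
python3 - <<'E'
from h import *
from station import robot,cams
o=robot.observe(); print(R.from_rotvec(o["ee_rot"]).as_matrix().round(2))
B=BAR-.12*YJ; a=B-.07*XJ; a[2]=.195
for s in (1,-1):
    for p in (a,a+[0,0,.12],a+.27*XJ): print(s,robot.solve_ik(p,ori(s*YJ)))
E
```

```text
[[-0.    0.94  0.34]
 [ 0.    0.34 -0.94]
 [-1.   -0.   -0.  ]]
1 [-0.29700534  0.15825262  1.98674196  0.          0.99659808 -2.02400863]
1 [-0.29700534  0.0333287   1.84280151  0.          1.26546245 -2.02400863]
1 [-0.13328922  0.53918868  1.42637047  0.          1.1760335  -1.86029251]
-1 [-2.97005335e-01  1.58252623e-01  1.98674196e+00 -4.44089210e-16
  9.96598075e-01  1.11758402e+00]
-1 [-2.97005335e-01  3.33286968e-02  1.84280151e+00 -4.44089210e-16
  1.26546245e+00  1.11758402e+00]
-1 [-1.33289215e-01  5.39188681e-01  1.42637047e+00 -4.44089210e-16
  1.17603350e+00  1.28130014e+00]
```

```bash
python3 - <<'E'
from h import *
from station import robot,cams
B=BAR-.12*YJ; a=B-.07*XJ; a[2]=.195; f=ori(-YJ)
robot.move_ptp(a+[0,0,.11],f)
robot.grip(0.0)
robot.movel(a,vel=.2)
print(robot.observe()["t"],robot.observe()["wrist_force"])
im=cams.get_image("top"); cv2.imwrite("pics/top1.png",im["pixels"][100:300,180:430,::-1].repeat(3,0).repeat(3,1))
im=cams.get_image("scene"); cv2.imwrite("pics/scene1.png",im["pixels"][100:300,150:400,::-1].repeat(3,0).repeat(3,1))
E
```

```text
4.0167 [-0.49659163 -0.30362056  0.2798316 ]
```

View pics/top1.png

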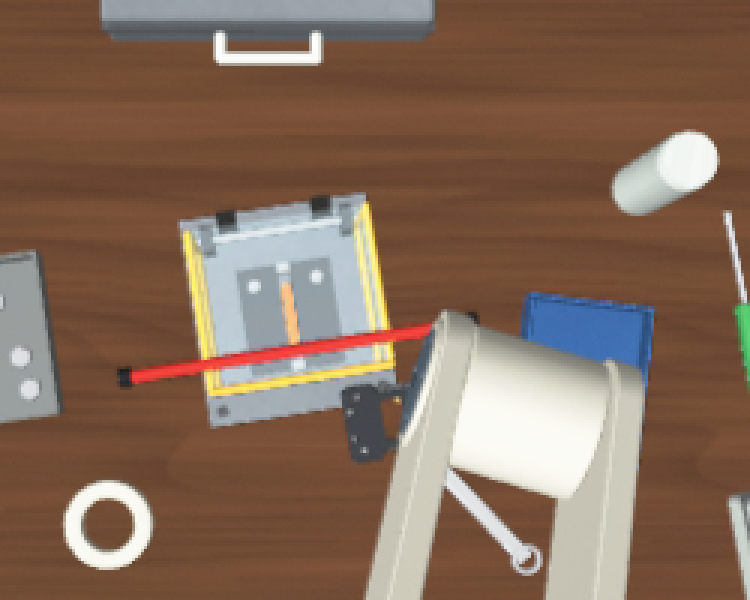

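View pics/scene1.png

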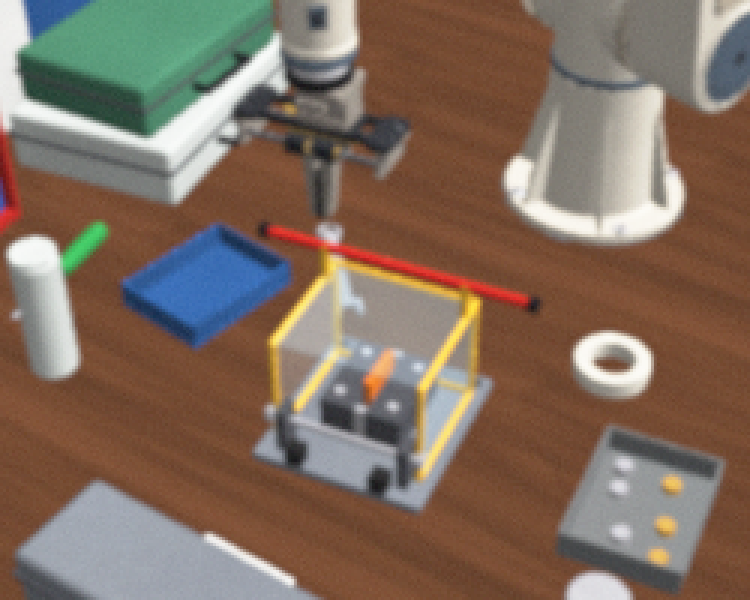

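The closed fingers (scene crop 322,205) are in front of the bar's free right end, between the hood and the cap. I'll push from here.

```bash
python3 - <<'E'
from h import *
from station import robot,cams
o=robot.observe(); a=np.array(o["tcp_pos"])
print(robot.movel(a+.27*XJ,vel=.1,guard=15))
o=robot.observe(); print(o["t"],o["tcp_pos"],o["wrist_force"])
im=cams.get_image("scene"); cv2.imwrite("pics/scene2.png",im["pixels"][100:300,150:400,::-1].repeat(3,0).repeat(3,1))
E
```

```text
True
5.1167 [ 0.50871813 -0.127969    0.19479801] [-2.11301802 -0.23662578 -1.42206932]
```

View pics/scene2.png

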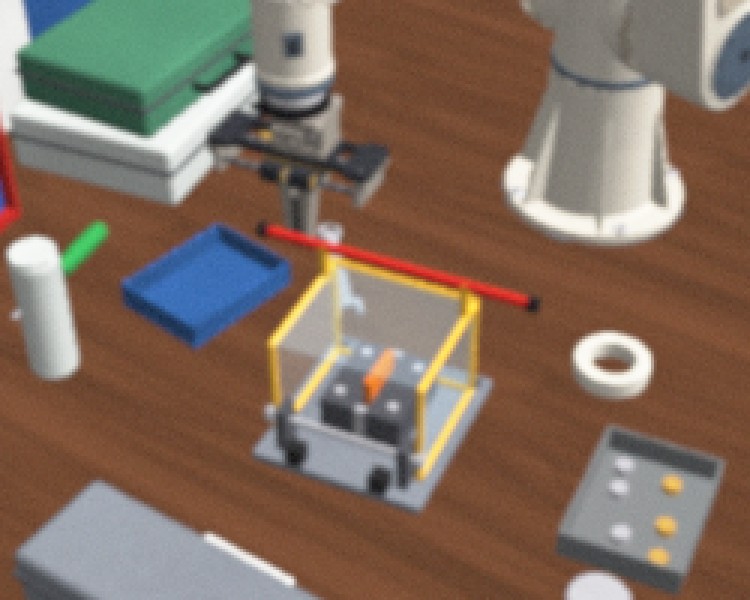

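The fingers touched the bar where expected, and the brief contact peak tripped the 15 N guard. I'll continue from contact.

```bash
python3 - <<'E'
from h import *
from station import robot,cams
o=robot.observe(); a=np.array(o["tcp_pos"])
st=robot.movel(a+.205*XJ,vel=.09,guard=30); print(st)
o=robot.observe(); print(o["t"],o["tcp_pos"],o["wrist_force"])
im=cams.get_image("scene"); cv2.imwrite("pics/scene3.png",im["pixels"][100:300,150:400,::-1].repeat(3,0).repeat(3,1))
E
```

```text
False
7.6 [ 0.7100967  -0.09610427  0.19446261] [ 0.54360747 -0.27342238  0.12118498]
```

View pics/scene3.png

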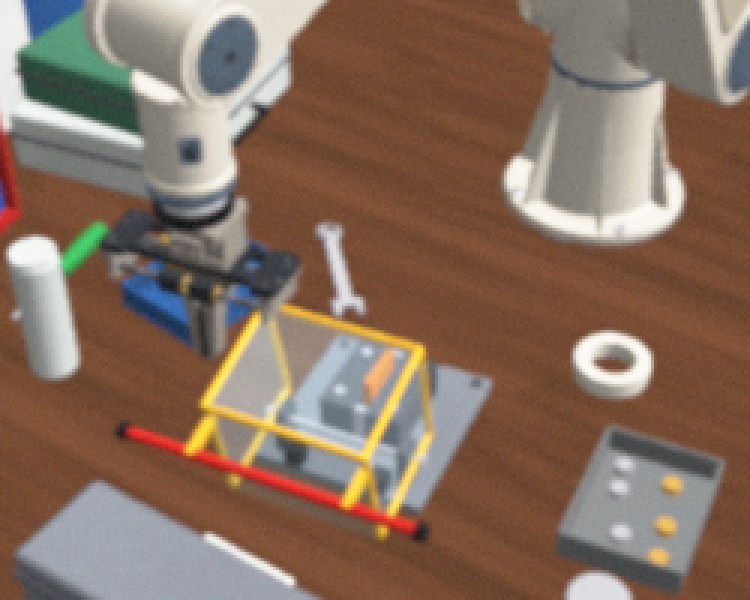

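The guard has swung over to its stop, with the bar now at (270,480) behind the hinge, and the fingers are clear. Next I'll back out and look at the spacer from the wrist.

```bash
python3 - <<'E'
from h import *
from station import robot,cams
o=robot.observe(); a=np.array(o["tcp_pos"])
robot.movel(a-.04*XJ+[0,0,.13],vel=.25)
s=BAR+.040*XJ; s[2]=.30
robot.movel(s,vel=.3)
o=robot.observe(); im=cams.get_image("wrist"); print(im["hand_eye"].round(3))
im=wristpose(im,o); np.savez("w1.npz",**im)
cv2.imwrite("pics/w1.png",im["pixels"][:,:,::-1])
o=robot.observe(); print(o["t"],o["tcp_pos"],o["wrist_force"])
print(proj(im,[[.5425,-.001,.057]]))
E
```

```text
[[ 0.001 -0.244  0.97  -0.153]
 [ 0.001 -0.97  -0.244  0.067]
 [ 1.     0.001 -0.     0.   ]
 [ 0.     0.     0.     1.   ]]
9.0917 [ 0.54392532 -0.00191345  0.29974638] [ 0.38812851 -0.33390839 -0.43370424]
[[275.99259676 188.21904202]]
```

View pics/w1.png

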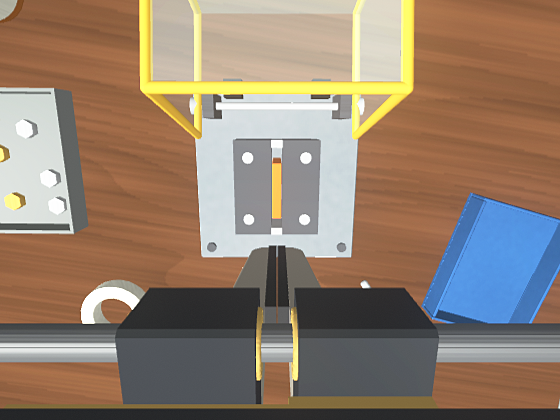

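The wrist view shows the slot with the orange spacer's top edge, about (277,163)–(277,219). The darker patch at (277,160) is its end face, and the open hood is clear above.

```bash
python3 - <<'E'
from h import *
im=dict(np.load("w1.npz")); H=hsv(im)
print(H[154:224:4,277].tolist())
m=np.zeros(H.shape[:2],bool); b=(slice(150,230),slice(255,300))
mm=(H[...,0]>8)&(H[...,0]<24)&(H[...,1]>140)&(H[...,2]>190); m[b]=mm[b]
v,u=np.nonzero(m); r=cv2.minAreaRect(np.c_[u,v].astype(np.float32)); bx=cv2.boxPoints(r); print(len(u),r)
P=cast(im,bx,.079); c=P.mean(0); print(P.round(4).tolist(),"c",c,np.linalg.norm(np.diff(P,axis=0),axis=1))
l=max([P[1]-P[0],P[2]-P[1]],key=np.linalg.norm); print("yaw",np.degrees(np.arctan2(l[1],l[0])), "cam",-cv2.Rodrigues(im["rvec"])[0].T@im["tvec"])
# jaws/slot: dark region
g=H[...,2]; mj=(H[...,1]<60)&(g<140); n,lab,st,ce=cv2.connectedComponentsWithStats(mj.astype(np.uint8))
for i in range(1,n):
    if st[i,4]>800: print(st[i],ce[i].round(1),cast(im,ce[i],.057).round(4))
# tray
bl=(H[...,0]>100)&(H[...,0]<118)&(H[...,1]>130); v,u=np.nonzero(bl); print(len(u))
E
```

```text
[[100, 14, 220], [11, 131, 166], [9, 155, 146], [21, 161, 255], [21, 163, 255], [21, 164, 255], [21, 164, 255], [21, 164, 255], [21, 164, 255], [21, 165, 255], [21, 166, 255], [21, 165, 255], [21, 165, 255], [21, 165, 255], [21, 165, 255], [20, 167, 255], [7, 126, 243], [8, 8, 136]]
441 ((276.0, 189.5), (55.0, 8.0), 90.0)
[[0.5731, 0.008, 0.079], [0.5745, -0.0003, 0.079], [0.5155, -0.0098, 0.079], [0.5141, -0.0011, 0.079]] c [ 0.54432021 -0.00077514  0.079     ] [0.00840954 0.05970757 0.00874296]
yaw -170.84074042629052 cam [0.61020279 0.00872534 0.45272464]
[  54   88   34  146 2261] [ 71.2 158.2] [[0.5401 0.2289 0.057 ]]
[    0   246   560   158 38870] [275.6 337.4] [[ 0.3535 -0.0305  0.057 ]]
[   0  408  560   12 6161] [279.5 414. ] [[ 0.239  -0.0539  0.057 ]]
13147
```

```bash
python3 - <<'E'
from h import *
from station import robot,cams
c=np.array([.5443,-.0008,.21]); 
robot.move_ptp(c,ori(YJ)); robot.grip(.034,25)
o=robot.observe(); im=wristpose(cams.get_image("wrist"),o); np.savez("w2.npz",**im)
cv2.imwrite("pics/w2.png",im["pixels"][:,:,::-1]); print(o["t"],o["tcp_pos"],o["grip_width"],o["wrist_force"])
H=hsv(im); mm=(H[...,0]>14)&(H[...,0]<24)&(H[...,1]>140)&(H[...,2]>190)
n,lab,st,ce=cv2.connectedComponentsWithStats(mm.astype(np.uint8))
for i in range(1,n):
    if st[i,4]>200:
        v,u=np.nonzero(lab==i); r=cv2.minAreaRect(np.c_[u,v].astype(np.float32)); P=cast(im,cv2.boxPoints(r),.079)
        print(r,P.mean(0),np.linalg.norm(np.diff(P,axis=0),axis=1))
E
```

```text
12.3917 [ 0.54428999 -0.00079206  0.21002129] 0.03377077808003515 [ 0.08354508 -0.58283422 -0.8831379 ]
((276.5, 210.5), (69.0, 11.0), 90.0) [ 0.5426374  -0.00116315  0.079     ] [0.00888103 0.05866483 0.00932679]
((187.5, 406.0), (187.0, 2.0), -0.0) [ 0.74572958 -0.05557525  0.079     ] [0.00230803 0.17937376 0.00229096]
((407.0, 407.0), (240.0, 0.0), 180.0) [0.71404541 0.15296767 0.079     ] [0.        0.2308019 0.       ]
```

View pics/w2.png

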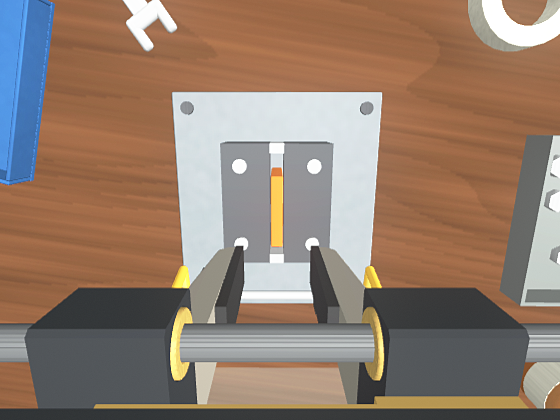

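The second view gives (0.5426, -0.0012) for the spacer, against (0.5443, -0.0008) from the first, so they agree within 2 mm. The fingers straddle it, so I'll grasp and lift.

```bash
python3 - <<'E'
from h import *
from station import robot,cams
c=np.array([.5435,-.0010,.077]); 
print(robot.movel(c,vel=.12,guard=10))
o=robot.observe(); print(o["tcp_pos"],o["wrist_force"])
robot.grip(0.0,25); o=robot.observe(); print("grip",o["grip_width"],o["wrist_force"],o["wrist_torque"],o["t"])
if o["grip_width"]>.006 and o["tcp_pos"][2]<.082:
    print(robot.movel(c+[0,0,.02],vel=.05,guard=15)); o=robot.observe(); print(o["grip_width"],o["wrist_force"])
    im=cams.get_image("wrist"); cv2.imwrite("pics/w3.png",im["pixels"][:,:,::-1])
E
```

```text
False
[ 0.54403874 -0.00099748  0.07763416] [0.16421997 0.40486825 0.03055146]
grip 0.009724796265449235 [-0.71719383 -0.2745718   3.87361709] [ 0.00201133 -0.04719734  0.05321962] 14.1833
False
0.009745895827635553 [-0.68691751  0.10530193 -1.53168598]
```

View pics/w3.png

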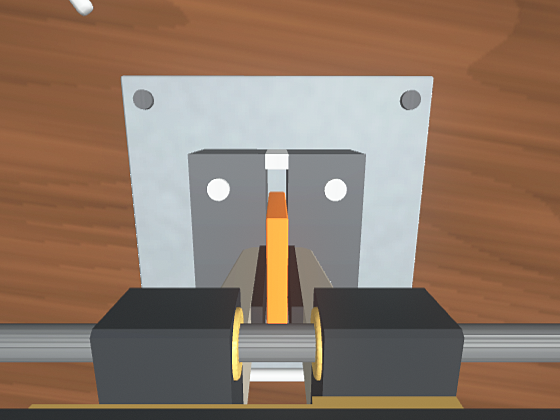

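The spacer is held at 9.7 mm width and sliding freely up the slot. I'll lift it clear and carry it to the tray.

```bash
python3 - <<'E'
from h import *
from station import robot,cams
o=robot.observe(); p=np.array(o["tcp_pos"])
robot.movel([p[0],p[1],.20],vel=.12)
o=robot.observe(); print("lifted",o["t"],o["grip_width"],o["wrist_force"])
T=np.array([.474,-.3016,.20]); f=ori([np.sin(np.radians(7)),np.cos(np.radians(7))])
print(robot.solve_ik(T,f))
robot.movel(T,frame=f,vel=.15)
o=robot.observe(); print(o["t"],o["tcp_pos"],o["grip_width"])
im=wristpose(cams.get_image("wrist"),o); np.savez("w4.npz",**im); cv2.imwrite("pics/w4.png",im["pixels"][:,:,::-1])
im=cams.get_image("top"); cv2.imwrite("pics/top4.png",im["pixels"][:,:,::-1])
E
```

```text
lifted 15.7917 0.009802747183530499 [-0.31409829 -0.50084886 -1.24393233]
[-5.69344522e-01  2.88762581e-01  1.80154789e+00 -4.44089210e-16
  1.05128218e+00 -2.01796780e+00]
18.0 [ 0.47415964 -0.30108661  0.19998161] 0.010032895979079482
```

View pics/w4.png

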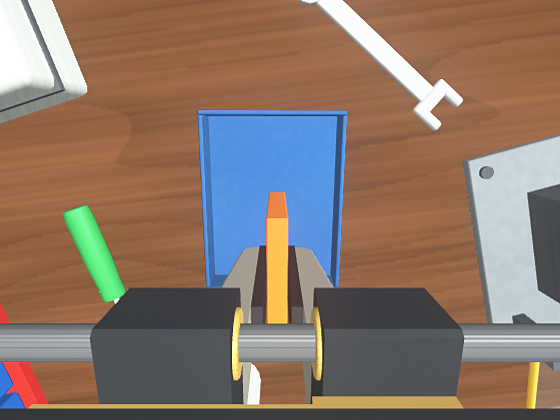

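View pics/top4.png

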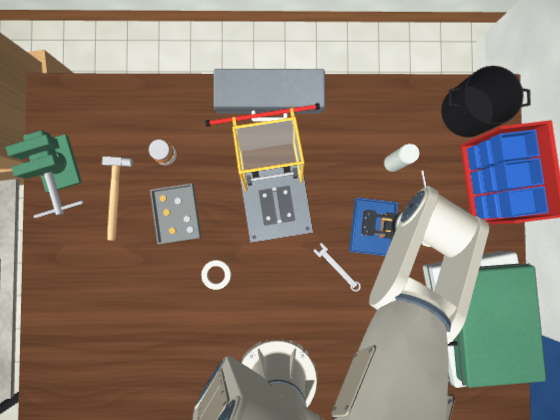

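The spacer is centred over the tray (orange at x≈277, tray walls at 203 and 342) and parallel to it, and the guard is still open. I'll lower it with a force guard.

```bash
python3 - <<'E'
from h import *
from station import robot,cams
o=robot.observe(); p=np.array(o["tcp_pos"])
print(robot.movel([p[0],p[1],.082],vel=.12,guard=10))
print(robot.movel([p[0],p[1],.066],vel=.02,guard=4))
o=robot.observe(); print(o["t"],o["tcp_pos"],o["grip_width"],o["wrist_force"])
robot.wait(.3); o=robot.observe(); print(o["tcp_pos"],o["wrist_force"])
im=cams.get_image("scene"); cv2.imwrite("pics/scene5.png",im["pixels"][120:260,150:350,::-1].repeat(4,0).repeat(4,1))
E
```

```text
False
True
19.8583 [ 0.47405054 -0.30116726  0.06921574] 0.009699430521283425 [-1.08755074  0.00754757  4.3036938 ]
[ 0.47401937 -0.3011389   0.06922078] [ 0.1619478  -0.06776612  5.69369258]
```

View pics/scene5.png

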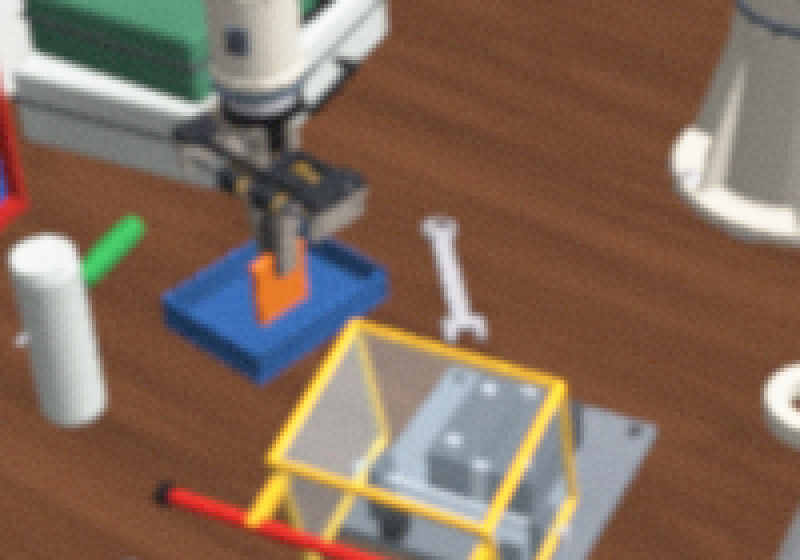

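The spacer is down on the tray floor: contact came at TCP z = 0.0692, against 0.0696 expected. Now I'll release it.

```bash
python3 - <<'E'
from h import *
from station import robot,cams
robot.grip(.034); robot.wait(.3)
o=robot.observe(); p=np.array(o["tcp_pos"]); print(o["grip_width"],o["wrist_force"])
robot.movel([p[0],p[1],.22],vel=.12); robot.wait(.5)
o=robot.observe(); print(o["t"],o["tcp_pos"],o["wrist_force"])
im=wristpose(cams.get_image("wrist"),o); np.savez("w6.npz",**im); cv2.imwrite("pics/w6.png",im["pixels"][:,:,::-1])
im=cams.get_image("scene"); cv2.imwrite("pics/scene6.png",im["pixels"][120:260,150:350,::-1].repeat(4,0).repeat(4,1))
E
```

```text
0.03417889733457543 [ 0.39982459 -0.67111448 -0.08744897]
22.95 [ 0.47349057 -0.30077976  0.21994155] [-0.33426336 -0.6494767  -0.60191471]
```

View pics/w6.png

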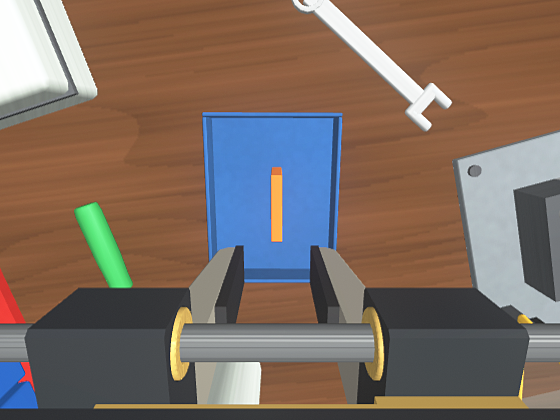

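View pics/scene6.png

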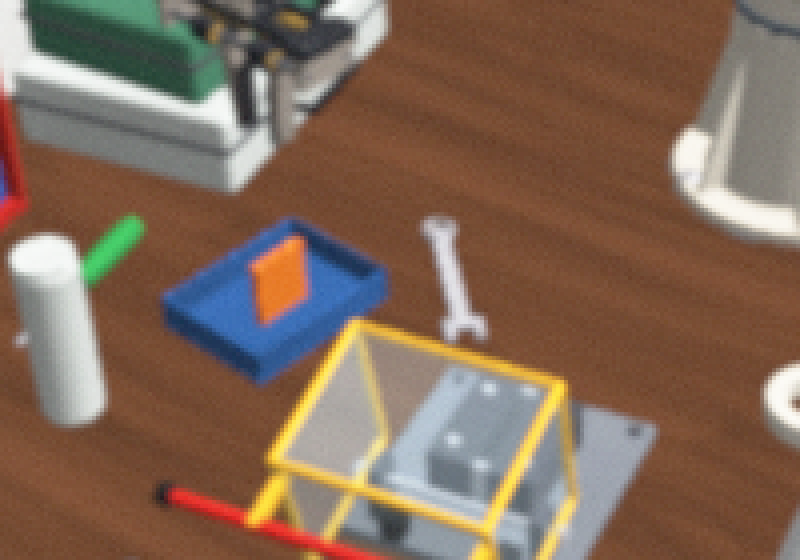

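The spacer stands upright near the tray's middle (wrist view 277,205), the gripper is clear of everything, and the guard is open. I'll hand the job in.

```bash
python3 - <<'E'
from station import robot
robot.hand_in(); print(robot.observe()["t"])
E
```

```text
the job is handed in; nothing more can be done
the job is handed in; nothing more can be done
```

The guard is open, the spacer is in the blue tray and released, and I handed the job in at about 23 s of the 61 s allowed. No verdict came back.

- **Guard:** I pushed the free right end of the red bar level with closed fingers until the guard passed its balance point and fell to its stop. My first push stopped early because the contact bump tripped its 15 N limit. I carried on from there with a 30 N limit, which did not trip.
- **Spacer:** Two wrist views placed it within 2 mm of each other. I gripped its top edge with 25 N and pulled it straight up. I then lowered it onto the tray floor, with contact at TCP height 69.2 mm against 69.6 mm expected, and opened the fingers only after that.
- **Last checks:** The last pictures show the spacer standing upright near the middle of the tray, the guard still open, and the gripper well above everything. Tray, wrench, spray can and screwdriver look unmoved. The jar, hammer, tape and grey tray looked unmoved in the top view just before lowering. I judged all of this by eye and measured no displacements or guard angle.

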